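Hold the waste bin's heavy flap open by its elbow lever

ROBOT

A 6-joint arm with a two-finger parallel gripper is mounted at the origin on the work surface. World frame = base frame: x ahead of the robot, y to its left, z up, the work surface at z = 0. Lengths are in m, angles in rad, forces in N, time in s.
With the tool pointing down it reaches from about 0.35 to 0.85 m from the base axis. Payload 8.1 kg.
Tool frame: the origin (TCP) lies where the fingers leave the gripper's body, on its centre line; the fingertips stand 84 mm ahead of it and the grasp point (between the pads) lies 65 mm ahead of it; z points along the fingers, y is the line along which they close (so a half turn about z gives the same grasp; the last joint's range is limited). The gripper opens to 93 mm and grips with 3 to 60 N. Pads are 15 mm wide; open, the fingers measure 128 mm over their backs; the gripper's body (75 mm by 188 mm) begins 65 mm behind the grasp point.
Start: joints at [-1.421, 0.13, 1.488, -0, 1.523, -0.085], TCP at [0.14, -0.584, 0.303] pointing down, gripper open.
Joint ranges: [-2.96, 2.96], [-0.89, 2.26], [0.02, 2.5], [-1.34, 4.48], [0, 2.73], [-2.66, 2.66]. Speed limits (rad/s): [2.39, 2.39, 2.79, 3.14, 3.14, 3.14].

INTERFACE

Orientations are given as a rotation vector (axis times angle).
In Python, from plant import robot gives the robot as it stands.
- The arm moves only by the shell command python3 -m jog 'ROWS' [FORCE]. ROWS is text: rows parted by semicolons, each of 5 numbers parted by spaces: the opening, from 0 (shut) to 1 (fully open), then the shift along the tool's x, y, z in m, then the turn about the tool's z in degrees. A call has 1 to 10 rows; each row shifts and turns the commanded pose from where the row before left it, along the tool's axes as they then stand; what a row does not reach is not made up. A row lasts 1/12 s, in which the tool goes at most 41.7 mm and 7.16 degrees, less where a joint would pass 70% of its speed; a pose out of reach is approached as far as the arm can. A call with a gripper value outside its range is refused whole. The fingers move at their own pace and stop on an object; FORCE is the grip in N (left out, the last holds). Time passes only in rows, so rows that do not move let the fingers close. It gives the time, the measured TCP pose, the force, the opening and the grip force at its end, in the units of the state.
- robot.read_state(): the state, without advancing time (a new reading comes with each control period).
- robot.read_camera(name): name is "scene" or "top" or "wrist"; returns a dict with "color" (420x560x3 uint8, red, green, blue), "intrinsics" (3x3 intrinsics, pixels), "pose" (4x4, takes a point from camera to world coordinates); the wrist camera has in their place "tool_from_camera" (4x4, takes a point from camera to tool coordinates, whose origin is the TCP and whose axes are the flange's). Camera axes: x right, y down, z forward; pixel columns grow to the right and rows downward; lengths in m; the calibration is good to about 2 mm. A picture is of the moment at which its call begins: read the wrist's pose just before it. There is no depth.
- robot.close_job(): hands the job in; it is judged then, once.
The state is a dict: "t": time; "q": joint angles; "dq": joint speeds; "joint_torque": joint torques, N m; "tool_pos": TCP position; "orientation": TCP orientation; "force": force on the tool from outside, world axes, zero at the start; "wrist_torque": the same for the moment, N m; "opening": finger opening in m; "gripper_force": force on a finger pad.
Only numpy, scipy, OpenCV 4.12 (cv2) and the standard library are available. Lean on these libraries where they do the work, as an engineer would, in place of code of your own. Each camera call takes 0.05 s, during which the arm holds its last target. There are 200 camera calls.

TASK

Your gloves are soiled, so grip and lift nothing. One of the two jars has been left standing on the yellow flap of the bench-top waste bin: slide it sideways, upright, until it stands wholly on the fixed steel top beside the flap, next to the other jar. Then press the blue pad at the long end of the lever down as far as it goes, so that the lever's short end raises the heavy flap (never raise the flap with the fingers), and finish while still holding the pad down and the flap open; leave everything on the bench where it is.

Things in the scene. Friction and masses are not known exactly. Their poses are not given: they have to be found in the camera images.
- waste_unit: Bench-top steel waste bin, fixed, in another place and turned each episode. Origin on the bench (z = 0) under the middle of the flap; x from its front (robot side) to its rear, y to its left, z up. Casing x -105 to 95 mm. Yellow flap over y -115 to 115 mm, x -106 to 84 mm, its top 170 mm above the bench. The lever runs front to back along its right side at y = -160 mm.
- fixed_top (a point): Centre of the fixed steel top, left of the flap, level with it (170 mm above the bench) and parted from it by a 3 mm gap; axes as the bin's. It spans 200 mm in x and 170 mm in y (118 to 288 mm in the bin's y). Edges 10 mm high and 3 mm thick stand at its rear and its far left; its front and the flap side are plain.
- flap_angle (a joint): Heavy yellow steel flap (about 1.9 kg, varies), hinged along its rear edge (axis along y, x = 87, z = 165 mm of the unit): 0 = shut and level, grows as its front edge rises; about 0.96 rad when the lever is fully down. It falls shut if the lever is let go.
- lever_angle (a joint): Lever with a return spring along the bin's right side. 0 = at rest, its long front arm sloping up 0.35 rad towards the robot; grows as the long end goes down; 0.70 = fully down on its stop (arm then slopes down 0.35 rad). Its 50 mm short arm carries a roller under an ear of the flap near the flap's hinge. The pad takes up to about 16 N midway and only 2 to 6 N near the stop; it springs back if let go.
- lever: The steel lever with its blue pad. Origin at its pivot: 11 mm behind the bin's origin, 160 mm to its right, 184 mm above the bench; the axis runs along the bin's y. x along the lever from the pad to the short end.
- elbow_pad (a point): Blue pad on the lever's long end, 85 mm along the lever, 46 mm wide, 10 mm thick, 250 mm from the pivot. Origin at the middle of its upper face, z square to that face, x along the lever towards the pivot. At rest the origin is 279 mm above the bench, fully pressed 107 mm; it moves nearly straight down (in the bin's x: -221 mm at rest, -239 mm halfway, -228 mm down).
- white_jar: White plastic ointment jar with a white lid, 66 mm across (lid 67), 56 mm high, about 0.18 kg, loose. Origin at the centre of its underside, z up. Stands either on the flap or on the fixed top.
- amber_jar: Amber glass jar with a black lid, 60 mm across, 64 mm high, about 0.2 kg, loose. Origin at the centre of its underside, z up. Stands where the white jar does not.
- mortar: White porcelain mortar with its pestle in it, 152 mm across, about 115 mm high with the pestle, origin under its centre. Stands on the bench before the bin. Leave alone.
- beaker: Clear beaker, 68 mm across, 90 mm high, origin under its centre. On the bench. Leave alone.
- dropper_bottle: Small amber bottle with black cap, 32 mm across, 72 mm high, origin under its centre. On the bench. Leave alone.
- red_spoon: Red plastic spoon, 170 mm long, lying flat on the bench, origin under its middle, x along it. Leave alone.
- cream_tub: White tub with white lid, 96 mm across, 80 mm high, on the bench to the right of the bin, origin under its centre. Leave alone.
- spray_bottle: White bottle with blue cap, 60 mm across, 150 mm high, on the bench to the left of the bin, origin under its centre. Leave alone.
- flap: The flap's yellow steel plate, 190 by 230 mm, 5 mm thick, turning with flap_angle. Origin on the hinge axis, midway along it; x points to the rear, so the plate reaches to x = -193 mm.
Things that resemble listed ones, but are neither listed nor needed, are in the scene too. Leave any purple or turquoise look-alike of the white_jar alone. Leave any pink look-alike of the amber_jar alone.

How it is judged:
By the outcome, as a careful person would: the job done as asked, in the order asked, and still so for the second after the job is handed in, while the arm keeps its last pose, push and grip.
It also fails if it takes over 51 s, if anything falls off the work surface, if the arm or the gripper's body presses on something with over 40 N, if the wrist force passes 120 N, or if a joint passes its speed limit or range.

## Working session

There is one attempt and no reset: what is moved stays moved. The work goes in short steps, Python scripts to look and compute and a shell command to move; the robot and the scene stay as the last step left them, time stands still between calls to the robot, and variables do not carry over. Pictures are saved under pics/ and viewed, at most 10 in all, crops included, and the job is handed in when it is done.

```bash
mkdir -p pics; cat > h.py <<'E'
import numpy as np, cv2
from plant import robot
def cam(n):
    r=robot.read_camera(n); return r
def ray(r,u,v,z):
    K=np.array(r["intrinsics"]);P=np.array(r["pose"])
    d=P[:3,:3]@np.linalg.solve(K,[u,v,1.]);o=P[:3,3]
    return o+d*(z-o[2])/d[2]
E
python3 - <<'E'
from h import *
s=robot.read_state();print(s)
for n in("scene","top"):
    r=cam(n);cv2.imwrite(f"pics/{n}0.png",cv2.cvtColor(r["color"],cv2.COLOR_RGB2BGR));print(n,r["pose"][:3,3] if hasattr(r["pose"],"shape") else r["pose"])
E
```

```text
{'t': 0.0, 'q': array([-1.42136348e+00,  1.31171125e-01,  1.48926322e+00,  1.27621931e-05,
        1.52299174e+00, -8.54216321e-02]), 'dq': array([-0.0010097 ,  0.00024545, -0.00101727, -0.00043955, -0.00222051,
        0.00040997]), 'joint_torque': array([-2.91551056e-03, -5.59858632e+01, -4.91755199e+01,  7.62489508e-02,
        3.51047341e-02, -1.87547307e-04]), 'tool_pos': array([ 0.13957251, -0.58311992,  0.30169018]), 'orientation': array([-3.11813742e+00, -3.67845607e-01,  7.21036535e-05]), 'force': array([-0.5695806 ,  0.35047862,  0.33637086]), 'wrist_torque': array([ 0.01294883, -0.00355362, -0.01380368]), 'gripper_force': 0.0, 'opening': 0.09268221853341005}
scene [1.0627109  0.41883034 0.92865371]
top [0.48666686 0.00179956 1.60028688]
```

View pics/scene0.png

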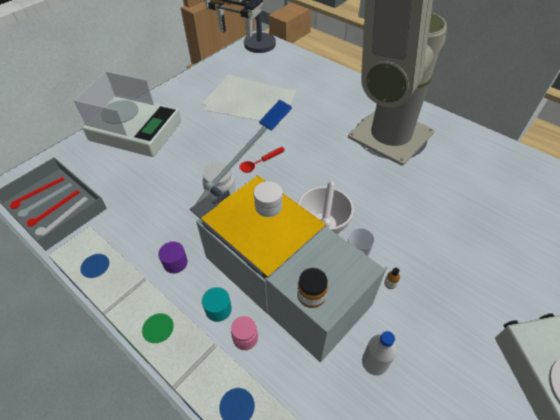

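View pics/top0.png

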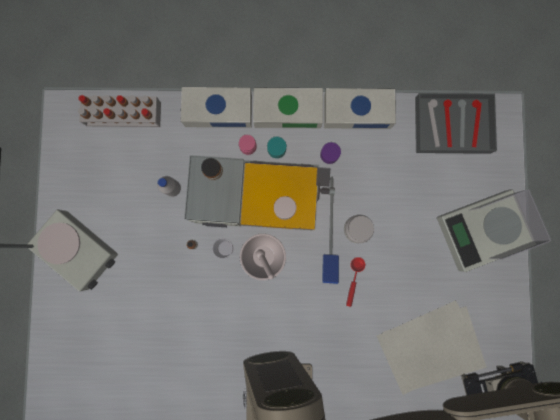

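White jar is on the flap (top view pixel ~(285,208)). The amber jar is on the fixed top near its rear (~(212,168)). The pad is at (331,269), and the mortar is in front at (263,257).

```bash
cat > m.py <<'E'
from h import *
r=cam("top");im=r["color"];hsv=cv2.cvtColor(im,cv2.COLOR_RGB2HSV)
def big(m,roi):
    x0,y0,x1,y1=roi;k=np.zeros(m.shape,np.uint8);k[y0:y1,x0:x1]=m[y0:y1,x0:x1]
    c=max(cv2.findContours(k,cv2.RETR_EXTERNAL,cv2.CHAIN_APPROX_NONE)[0],key=cv2.contourArea);return c
y=big(cv2.inRange(hsv,(15,120,60),(35,255,255)),(200,140,340,250))
rc=cv2.minAreaRect(cv2.convexHull(y));B=cv2.boxPoints(rc)
W=np.array([ray(r,u,v,.17)[:2] for u,v in B]);print("flap px",rc,"\n",W.round(4),[np.linalg.norm(W[i]-W[i-1]).round(3) for i in range(4)])
c=W.mean(0)
e=[W[1]-W[0],W[2]-W[1]];l=max(e,key=np.linalg.norm);l/=np.linalg.norm(l);l*=np.sign(l[1]) # bin +y
bx=np.array([l[1],-l[0]]);o=c+bx*.011
yaw=np.arctan2(bx[1],bx[0]);print("bin o",o,"yaw deg",np.degrees(yaw))
b=lambda p:np.array([(p[:2]-o)@bx,(p[:2]-o)@l]).round(4)
p=big(cv2.inRange(hsv,(105,120,40),(125,255,255)),(310,240,350,300))
u,v=cv2.minAreaRect(p)[0];w=ray(r,u,v,.279);print("pad",w,b(w),"expect -.221,-.160")
sub=im[130:290,160:400]
cv2.imwrite("pics/crop1.png",cv2.cvtColor(cv2.resize(sub,None,fx=3.3,fy=3.3,interpolation=cv2.INTER_CUBIC),cv2.COLOR_RGB2BGR))
w=big(cv2.inRange(hsv,(0,0,110),(180,90,255)),(260,190,312,225));(u,v),R=cv2.minEnclosingCircle(w)
q=ray(r,u,v,.226);print("white",u,v,R,q,b(q))
a=big(cv2.inRange(hsv,(0,0,0),(180,255,60)),(195,150,230,185));(u,v),R=cv2.minEnclosingCircle(a)
q=ray(r,u,v,.234);print("amber",u,v,R,q,b(q))
for n,P in dict(ft=(0,.203),pad=(-.221,-.16)).items(): print(n,o+P[0]*bx+P[1]*l)
E
python3 m.py
```

```text
flap px ((279.035400390625, 195.96905517578125), (74.16868591308594, 62.7274169921875), 3.814074993133545) 
 [[ 0.5621  0.1269]
 [ 0.7582  0.1175]
 [ 0.7448 -0.114 ]
 [ 0.5493 -0.1017]] [np.float64(0.229), np.float64(0.196), np.float64(0.232), np.float64(0.196)]
bin o [0.66455417 0.00654551] yaw deg -3.3012544183427694
pad [ 0.43404844 -0.13948077  0.279     ] [-0.2217 -0.1591] expect -.221,-.160
white 284.16534423828125 207.43701171875 11.237606048583984 [ 0.61221991 -0.00873632  0.226     ] [-0.0514 -0.0183]
amber 210.4836883544922 167.13043212890625 9.073532104492188 [0.73012133 0.21255486 0.234     ] [0.0536 0.2094]
ft [0.6762441  0.20920865]
pad [ 0.43470717 -0.1404625 ]
```

View pics/crop1.png

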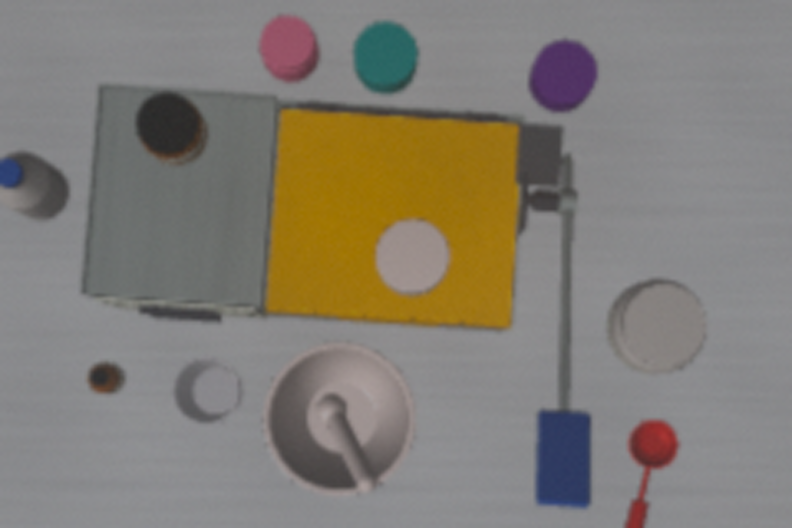

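The fits agree: flap 229–232 × 196 mm, and the pad lands within 1 mm of where it should be. Plan: hold the fingers partly open as a cradle, aligned with the bin, and push the white jar along the bin's +y. First step is to raise and turn.

```bash
python3 -m jog '0.4 0 0 -0.011 -7.1;0.4 0 0 -0.011 -7.1;0.4 0 0 -0.011 -7.1;0.4 0 0 -0.011 -7.1;0.4 0 0 -0.011 -7.1;0.4 0 0 -0.011 -7.1;0.4 0 0 -0.011 -7.1;0.4 0 0 -0.011 -7.1;0.4 0 0 -0.011 -7.1;0.4 0 0 -0.011 -7.1' 5
cat > w.py <<'E'
from h import *
from scipy.spatial.transform import Rotation as R
s=robot.read_state();M=R.from_rotvec(s["orientation"]).as_matrix()
yaw=np.radians(-3.2);bx=np.array([np.cos(yaw),np.sin(yaw)]);l=np.array([-bx[1],bx[0]]);o=np.array([.6646,.0065])
d=s["tool_pos"][:2]-o
print("t",round(s["t"],2),"bin xy",(d@bx).round(4),(d@l).round(4),"tip z",(s["tool_pos"][2]-.084).round(4),"toolx heading-binY deg",(np.degrees(np.arctan2(M[1,0],M[0,0]))-86.8).round(2),"tilt z",M[:,2].round(3),"F",s["force"].round(1),"open",s["opening"].round(4),"q",s["q"].round(2))
E
python3 w.py
```

```text
t: 0.98
tool_pos: [0.1396, -0.5834, 0.4128]
orientation: [-2.319, -2.118, -0.001]
force: [-0.0, 0.2, 0.3]
opening: 0.038
gripper_force: 0.0Traceback (most recent call last):
  File "w.py", line 6, in <module>
    print("t",round(s["t"],2),"bin xy",(d@bx).round(4),(d@l).round(4),"tip z",(s["tool_pos"][2]-.084).round(4),"toolx heading-binY deg",(np.degrees(np.arctan2(M[1,0],M[0,0]))-86.8).round(2),"tilt z",M[:,2].round(3),"F",s["force"].round(1),"open",s["opening"].round(4),"q",s["q"].round(2))
                                                                                                                                                                                                                                                      ^^^^^^^^^^^^^^^^^^
AttributeError: 'float' object has no attribute 'round'
```

```bash
sed -i 's/s\["opening"\].round(4)/round(s["opening"],4)/' w.py
python3 -m jog '0.4 0 0 0 -2.3;0.4 0.03 0.024 0 0;0.4 0.03 0.024 0 0;0.4 0.03 0.024 0 0;0.4 0.03 0.024 0 0;0.4 0.03 0.024 0 0;0.4 0.03 0.024 0 0;0.4 0.03 0.024 0 0;0.4 0.03 0.024 0 0;0.4 0.03 0.024 0 0' && python3 w.py
```

```text
t: 1.82
tool_pos: [0.3713, -0.3245, 0.4126]
orientation: [-2.284, -2.157, -0.0]
force: [0.6, 0.1, -0.6]
opening: 0.0372
gripper_force: 0.0
t 1.82 bin xy -0.2743 -0.3469 tip z 0.3286 toolx heading-binY deg -0.06 tilt z [-0.  0. -1.] F [ 0.6  0.1 -0.6] open 0.0372 q [-0.82 -0.18  1.59  0.    1.73 -0.77]
```

```bash

python3 -m jog '0.4 0.03 0.025 0 0;0.4 0.03 0.025 0 0;0.4 0.03 0.025 0 0;0.4 0.03 0.025 0 0;0.4 0.03 0.025 0 0;0.4 0.03 0.025 0 0;0.4 0.03 0.025 0 0;0.4 0.03 0.025 0 0;0.4 0.03 0.025 0 0;0.4 0 0 0 0' && python3 w.py; python3 - <<'E'
from h import *
for n in ("wrist","scene"):
    r=cam(n);cv2.imwrite(f"pics/{n}2.png",cv2.cvtColor(r["color"],cv2.COLOR_RGB2BGR))
a=[cv2.imread(f"pics/{n}2.png") for n in("wrist","scene")]
cv2.imwrite("pics/p2.png",cv2.resize(np.hstack(a),(800,300)))
E
```

```text
t: 2.65
tool_pos: [0.6133, -0.064, 0.4104]
orientation: [-2.275, -2.161, -0.001]
force: [0.5, 0.0, -0.9]
opening: 0.0373
gripper_force: 0.0
t 2.65 bin xy -0.0473 -0.0732 tip z 0.3264 toolx heading-binY deg 0.25 tilt z [-0.002  0.003 -1.   ] F [ 0.5  0.  -0.9] open 0.0373 q [-0.19  0.16  1.26  0.    1.72 -0.14]
```

View pics/p2.png

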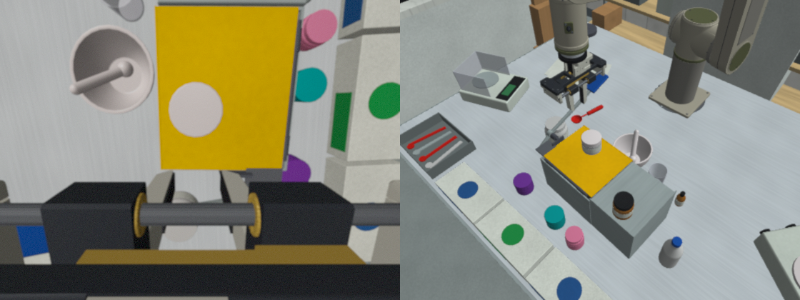

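The wrist view shows the jar at column ~195, centred between the fingers (~200), with a clear spot in front of it. I'll descend.

```bash

python3 -m jog '0.4 -0.003 0 0.035 0;0.4 0 0 0.035 0;0.4 0 0 0.03 0;0.4 0 0 0.025 0;0.4 0 0 0.015 0;0.4 0 0 0.003 0;0.4 0 0 0 0' && python3 w.py; python3 - <<'E'
from h import *
r=cam("wrist");cv2.imwrite("pics/w3.png",cv2.cvtColor(r["color"],cv2.COLOR_RGB2BGR))
E
```

```text
t: 3.33
tool_pos: [0.6091, -0.0734, 0.2688]
orientation: [-2.284, -2.155, 0.002]
force: [0.4, 0.4, -0.1]
opening: 0.0369
gripper_force: 0.0
t 3.33 bin xy -0.0509 -0.0829 tip z 0.1848 toolx heading-binY deg -0.13 tilt z [-0.002  0.    -1.   ] F [ 0.4  0.4 -0.1] open 0.0369 q [-0.2   0.19  1.49 -0.    1.47 -0.15]
```

View pics/w3.png

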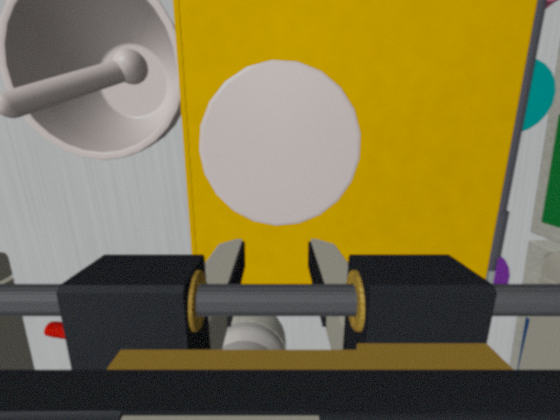

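The jar is centred at column 280, between the fingers. Pushing along +y.

```bash

python3 -m jog '0.4 0.004 0 0.001 0;0.4 0.007 0 0 0;0.4 0.008 0 0 0;0.4 0.008 0 0 0;0.4 0.008 0 0 0;0.4 0.008 0 0 0;0.4 0.008 0 0 0;0.4 0.008 0 0 0;0.4 0.008 0 0 0;0.4 0.006 0 0 0' && python3 w.py; python3 - <<'E'
from h import *
r=cam("wrist");a=r["color"];r=cam("scene");cv2.imwrite("pics/w4.png",cv2.cvtColor(cv2.resize(np.hstack([a,r["color"]]),(800,300)),cv2.COLOR_RGB2BGR))
E
```

```text
t: 4.22
tool_pos: [0.6145, 0.0016, 0.2687]
orientation: [-2.283, -2.158, -0.0]
force: [0.2, -0.2, 2.0]
opening: 0.0373
gripper_force: 0.8
t 4.22 bin xy -0.0498 -0.0077 tip z 0.1847 toolx heading-binY deg -0.02 tilt z [-0.  0. -1.] F [ 0.2 -0.2  2. ] open 0.0373 q [-0.08  0.19  1.49  0.    1.47 -0.02]
```

View pics/w4.png

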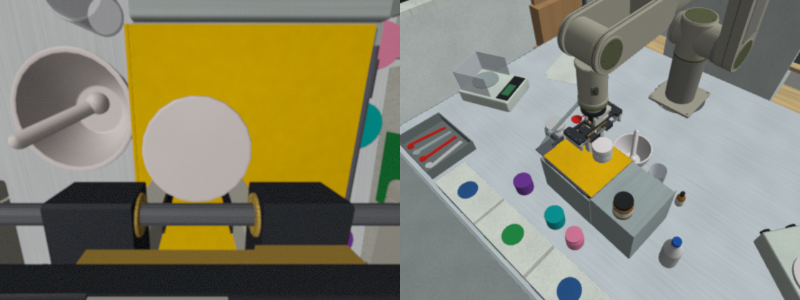

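The jar is upright and cradled at column ~197 of the half-size view. Continuing.

```bash

python3 -m jog '0.4 0.006 0.0005 0 0;0.4 0.009 0.0005 0 0;0.4 0.009 0.0005 0 0;0.4 0.009 0.0005 0 0;0.4 0.009 0.0005 0 0;0.4 0.009 0.0005 0 0;0.4 0.009 0.0005 0 0;0.4 0.009 0.0005 0 0;0.4 0.009 0.0005 0 0;0.4 0.009 0.0005 0 0' && python3 w.py &&
python3 -m jog '0.4 0.009 0.0005 0 0;0.4 0.009 0.0005 0 0;0.4 0.009 0.0005 0 0;0.4 0.009 0.0005 0 0;0.4 0.009 0.0005 0 0;0.4 0.009 0.0005 0 0;0.4 0.009 0.0005 0 0;0.4 0.009 0.0005 0 0;0.4 0.009 0.0005 0 0;0.4 0.006 0 0 0' && python3 w.py; python3 - <<'E'
from h import *
r=cam("wrist");a=r["color"];r=cam("scene");cv2.imwrite("pics/w5.png",cv2.cvtColor(cv2.resize(np.hstack([a,r["color"]]),(800,300)),cv2.COLOR_RGB2BGR))
E
```

```text
t: 5.15
tool_pos: [0.6244, 0.0881, 0.2687]
orientation: [-2.283, -2.158, 0.0]
force: [-0.2, -0.6, -0.0]
opening: 0.0368
gripper_force: 0.3
t 5.15 bin xy -0.0447 0.0792 tip z 0.1847 toolx heading-binY deg -0.04 tilt z [-0.  0. -1.] F [-0.2 -0.6 -0. ] open 0.0368 q [0.06 0.23 1.44 0.   1.47 0.12]
t: 5.98
tool_pos: [0.6339, 0.1749, 0.2687]
orientation: [-2.283, -2.158, -0.0]
force: [0.2, -0.3, 0.4]
opening: 0.0371
gripper_force: 0.3
t 5.98 bin xy -0.0401 0.1664 tip z 0.1847 toolx heading-binY deg -0.02 tilt z [ 0.  0. -1.] F [ 0.2 -0.3  0.4] open 0.0371 q [0.19 0.3  1.36 0.   1.49 0.25]
```

View pics/w5.png

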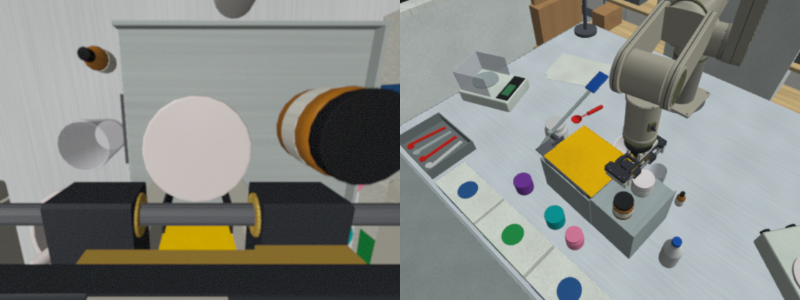

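The white jar stands upright on the grey fixed top, clear of the gap and the amber jar. I'll back off, rise, and head over the pad with the fingers shut.

```bash

python3 -m jog '0.4 -0.01 0 0 0;0.4 -0.02 0 0 0;0.4 -0.01 0 -0.01 0;0.2 0 0 -0.03 0;0 0 0 -0.035 0;0 0 0 -0.035 0;0 0 0 -0.035 0;0 -0.028 -0.019 0 0;0 -0.028 -0.019 0 0;0 -0.028 -0.019 0 0' && python3 -m jog '0 -0.029 -0.02 0 0;0 -0.029 -0.02 0 0;0 -0.029 -0.02 0 0;0 -0.029 -0.02 0 0;0 -0.029 -0.02 0 0;0 -0.029 -0.02 0 0;0 -0.025 -0.015 0 0;0 0 0 0 0' && python3 w.py; python3 - <<'E'
from h import *
r=cam("top");a=r["color"];r2=cam("scene");cv2.imwrite("pics/w6.png",cv2.cvtColor(np.hstack([cv2.resize(a[130:290,160:400],(480,320)),cv2.resize(r2["color"],(320,320))]),cv2.COLOR_RGB2BGR))
E
```

```text
t: 6.92
tool_pos: [0.5693, 0.0516, 0.4156]
orientation: [2.282, 2.156, 0.003]
force: [0.6, -0.2, -0.3]
opening: 0.0006
gripper_force: 0.0
t: 7.58
tool_pos: [0.421, -0.1419, 0.4151]
orientation: [2.287, 2.15, -0.002]
force: [0.3, -0.1, 0.1]
opening: 0.0005
gripper_force: 0.0
t 7.58 bin xy -0.235 -0.1618 tip z 0.3311 toolx heading-binY deg -0.35 tilt z [ 0.001 -0.003 -1.   ] F [ 0.3 -0.1  0.1] open 0.0005 q [-0.44 -0.32  1.7  -0.    1.75 -0.38]
```

View pics/w6.png

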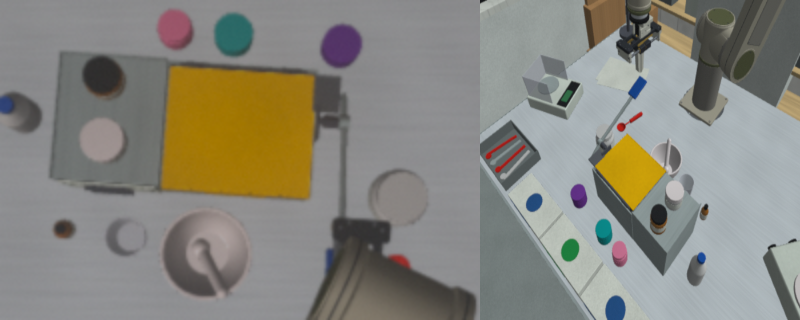

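Both jars stand wholly on the fixed top (white at (102,139), amber at (103,76) in the crop), and the flap is empty. Pressing the pad now.

```bash

python3 -m jog '0 0.002 0.002 0.02 0;0 0 0 0.015 0;0 0 0 0.01 0;0 0 0 0.01 0;0 0 0 0.01 0;0 0 0 0.01 0;0 0 0 0.01 0;0 0 0 0.01 0;0 0 0 0.01 0;0 0 0 0.01 0' && python3 w.py && python3 -m jog '0 0 0 0.01 0;0 0 0 0.01 0;0 0 0 0.01 0;0 0 0 0.01 0;0 0 0 0.01 0;0 0 0 0.01 0;0 0 0 0.01 0;0 0 0 0.01 0;0 0 0 0.008 0;0 0 0 0 0' && python3 w.py
```

```text
t: 8.52
tool_pos: [0.4261, -0.1359, 0.3008]
orientation: [2.282, 2.157, -0.0]
force: [-9.2, 2.0, 17.3]
opening: 0.0015
gripper_force: 7.9
t 8.52 bin xy -0.2302 -0.1555 tip z 0.2168 toolx heading-binY deg -0.01 tilt z [ 0.001 -0.001 -1.   ] F [-9.2  2.  17.3] open 0.0015 q [-0.42 -0.3   1.89 -0.    1.54 -0.37]
t: 9.35
tool_pos: [0.4276, -0.1361, 0.2118]
orientation: [2.28, 2.156, 0.003]
force: [1.1, -0.5, 5.3]
opening: 0.0003
gripper_force: 2.2
t 9.35 bin xy -0.2286 -0.1556 tip z 0.1278 toolx heading-binY deg 0.0 tilt z [ 0.004 -0.001 -1.   ] F [ 1.1 -0.5  5.3] open 0.0003 q [-0.42 -0.23  2.01  0.    1.36 -0.37]
```

```bash

python3 -m jog '0 0 0 0.006 0;0 0 0 0.004 0;0 0 0 0.003 0;0 0 0 0 0' && python3 -m jog '0 0 0 0.002 0;0 0 0 0 0' && python3 -m jog '0 0 0 0.002 0;0 0 0 0 0' && python3 w.py
```

```text
t: 9.68
tool_pos: [0.4279, -0.1362, 0.1997]
orientation: [2.279, 2.155, 0.004]
force: [2.3, -0.8, 7.4]
opening: 0.0003
gripper_force: 2.9
t: 9.85
tool_pos: [0.428, -0.1362, 0.1978]
orientation: [2.279, 2.155, 0.004]
force: [2.4, -0.2, 6.8]
opening: 0.0003
gripper_force: 2.9
t: 10.02
tool_pos: [0.428, -0.1363, 0.1959]
orientation: [2.279, 2.155, 0.004]
force: [2.0, -0.3, 7.1]
opening: 0.0006
gripper_force: 3.0
t 10.02 bin xy -0.2283 -0.1557 tip z 0.1119 toolx heading-binY deg -0.0 tilt z [ 0.005 -0.002 -1.   ] F [ 2.  -0.3  7.1] open 0.0006 q [-0.42 -0.22  2.02  0.    1.33 -0.37]
```

```bash
for i in 1; do python3 -m jog '0 0 0 0.002 0;0 0 0 0 0' | grep -E "force|pos"; done;  python3 -m jog '0 0 0 0.002 0;0 0 0 0 0'| grep -E "force|pos"; python3 -m jog '0 0 0 0.002 0;0 0 0 0 0'| grep -E "force|pos"
```

```text
tool_pos: [0.428, -0.1363, 0.1939]
force: [1.9, -0.3, 7.2]
gripper_force: 3.2
tool_pos: [0.4282, -0.1363, 0.192]
force: [3.2, -0.9, 8.3]
gripper_force: 3.4
tool_pos: [0.4284, -0.1364, 0.1916]
force: [-3.9, 2.4, 20.7]
gripper_force: 10.2
```

The force jumped to 21 N with no further travel, so the lever is on its stop. Verifying.

```bash
python3 -m jog '0 0 0 0.001 0;0 0 0 0 0;0 0 0 0 0;0 0 0 0 0;0 0 0 0 0;0 0 0 0 0' | grep -E "force|pos|t:"; python3 - <<'E'
from h import *
r=cam("top");a=r["color"];r2=cam("scene");cv2.imwrite("pics/w7.png",cv2.cvtColor(np.hstack([cv2.resize(a[130:290,160:400],(400,300)),cv2.resize(r2["color"],(400,300))]),cv2.COLOR_RGB2BGR))
E
```

```text
t: 11.02
tool_pos: [0.4284, -0.1364, 0.1914]
force: [-6.9, 3.3, 27.9]
gripper_force: 14.3
```

View pics/w7.png

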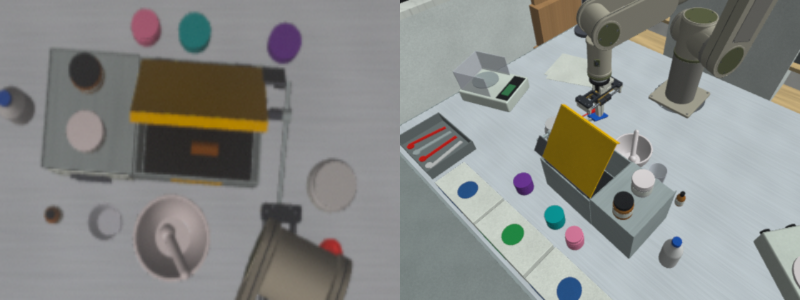

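The flap is wide open, both jars are upright on the fixed top, and nothing else has moved. The pad is held on its stop at 28 N and holding steady, so I'm handing in.

```bash
python3 -c "
from plant import robot
print(robot.close_job())"
```

```text
the job is handed in; nothing more can be done
None
```

The job is handed in: the white jar was slid upright onto the fixed top next to the amber jar, and the arm is still holding the lever pad down on its stop with the flap open.

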